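Feel for the hidden catch and open the battery door

ROBOT

A 6-joint arm with a two-finger parallel gripper is mounted at the origin on a cart in front of the work surface, level with it; the furniture and walls round the work are solid. World frame = base frame: x ahead of the robot, y to its left, z up, the work surface at z = 0. Lengths are in mm, angles in degrees, forces in N, time in s.
With the tool pointing down it reaches from about 300 to 950 mm from the base axis. Payload 3.1 kg.
Tool frame: the origin (TCP) lies at the very end of the fingers, on their centre line; the grasp point (between the pads) lies 19 mm behind it; z points along the fingers, y is the line along which they close (so a half turn about z gives the same grasp; the last joint's range is limited). The gripper opens to 85 mm and grips with 20 to 120 N. Pads are 22 mm wide; open, the fingers measure 114 mm over their backs; the gripper's body (76 mm by 85 mm) begins 54 mm behind the grasp point. The pads swing forward as they close: fully open they stand 13 mm farther back than shut.
Start: joints at [66.939, 17.653, 93.61, -0, 68.738, -3.994], TCP at [204.208, 590.704, 231.272] pointing down, gripper open.
Joint ranges: [-175.34, 175.34], [-45.06, 112.39], [2.9, 150.54], [-68.45, 248.45], [3.09, 151.38], [-168.51, 168.51]. Speed limits (degrees/s): [159.86, 159.86, 180, 180, 180, 180].

INTERFACE

Orientations are given as a 3x3 rotation matrix whose columns are the frame's x, y, z axes.
In Python, from plant import r gives the robot as it stands. The module is installed in compiled form; this text tells all that it offers.
- The arm moves only by the tool jog_arm, never from a script. Its argument "commands" is a list of rows, each an object with "travel": the shift along the tool's x, y, z in mm, a list of three; "roll": the turn about the tool's z in degrees. In form: [{"travel": [tx, ty, tz], "roll": roll}, ...]. A call has 1 to 5 rows; each row shifts and turns the commanded pose from where the row before left it, along the tool's axes as they then stand; what a row does not reach is not made up. A row lasts 1/8 s, in which the tool goes at most 62.5 mm and 10.7 degrees, less where a joint would pass 70% of its speed; a pose out of reach is approached as far as the arm can. A call with a gripper value outside its range is refused whole. "claw" is the opening, from 0 (shut) to 1 (fully open), set as the call begins (left out, the last holds). The fingers move at their own pace and stop on an object; "grip_force" is the grip in N (left out, the last holds). Time passes only in rows, so rows that do not move let the fingers close. It gives the time, the measured TCP pose, the force, the opening and the grip force at its end, in the units of the state.
- r.sense(): the state, without advancing time (a new reading comes with each control period).
- r.capture(name): name is "scene" or "top" or "wrist"; returns (picture, depth): 400x640x3 uint8, red, green, blue; 400x640 float32, mm along the optical axis (not along the pixel's ray), 0 where there is no reading.
- r.camera_params(name): a dict with "fov_y" (degrees; the focal length in pixels is half the picture's height over the tangent of half this angle, whatever the lens; pixels are square), "cx", "cy" (the principal point, pixels), "eye" and "orientation" of the camera in the world. Camera axes: x right, y down, z forward; pixel columns grow to the right and rows downward; lengths in mm; the calibration is good to about 2 mm. A picture is of the moment at which its call begins: read the wrist's pose just before it. camera_params takes no time and is no camera call; for the wrist camera it gives the pose at the moment of the call.
- r.job_done(): hands the job in; it is judged then, once.
Trained networks look in the newest picture that a camera, given by its name, has taken for a name from the list of things; names that differ only in an ending like _2 or _b are one class to them, and where a whole thing is asked for, a point or a joint stands for the part that bears it (a point fixed in the world has none). Each returns a list of dicts, best first, with "confidence" (0 to 1); they miss things now and then, are a little off and sometimes report something else, mostly with a low value. They report only what shows in the picture. A call takes as long as a camera call.
- r.cut_out(camera, thing): "region" (400x640 bool, what is visible of it) and "bbox" ([left, top, right, bottom] in pixels, round what is visible of it).
- r.mark_of(camera, thing): "location" ([column, row] in pixels: a listed point, or the origin of a listed thing).
The state is a dict: "time": time; "joint_positions": joint angles; "qd": joint speeds; "effort": joint torques, N m; "eef_pos": TCP position; "tcp_rot": TCP orientation; "wrist_force": force on the tool from outside, world axes, zero at the start; "wrist_torque": the same for the moment, N m; "finger_gap": finger opening in mm; "gripper_force": force on a finger pad.
Only numpy, scipy, OpenCV 4.12 (cv2) and the standard library are available. Lean on these libraries where they do the work, as an engineer would, in place of code of your own. Each camera call takes 0.05 s, during which the arm holds its last target. There are 200 camera calls.

TASK

Feel along the grey strip in the channel on top of the yellow power box for the hidden catch, a piece of the strip that gives under a fingertip, press it fully home so that the battery door lifts open, and take your hand away. Open the door only by the catch: do not touch the door, and leave the things on and around the box where they are.

Things in the scene. Friction and masses are not known exactly. Their poses are not given: they have to be found in the camera images.
- power_box: power box with a yellow top deck and black base, 160 x 316 mm, 55 mm high, fixed to the bench; origin at the centre of its underside, z up, y along its long side, x away from the robot. The channel with the grey strip is in its near half, the black battery door in its far half, the sanding block on its deck beyond the +y end of the channel.
- channel_mid (a point): middle of the grey strip's upper face, 53 mm above the bench; axes as the box's: y along the channel, x across it towards the door. The channel is 134 mm long (y -67 to +67), 46 mm wide (x -23 to +23) and 2 mm deep: the yellow deck round it is 2 mm above the strip. The door begins 45 mm from here in x.
- catch (a joint): depth (m) of the hidden catch, 0 = flush: a grey piece of the strip 40 mm long (y), 44 wide, within 1 mm gaps, centre at y -44 to +44 mm of channel_mid; the rest is rigid. It gives at about 4 to 6 N, goes 6 mm deep to a firm stop and stays where it is left. A tip partly on the rigid strip or deck cannot press it.
- battery_door (a joint): angle (rad) of the battery door: 0 = shut, flush with the deck, 0.6 = open. A link under the deck lifts it as the catch goes in, 0.1 rad a millimetre, and it stays there when the catch is let go.
- door_edge (a point): middle of the free edge of the battery door: a black ribbed plate 70 x 132 mm in the far half of the box top, hinged along its far edge; this edge, parallel to the channel, rises about 40 mm as the door opens away from the channel.
- sanding_block: wooden sanding block 45 x 110 x 35 mm lying on the box's deck beyond the +y end of the channel, to be left alone; origin at the centre of its underside
- screw_jar: jar of screws with a red lid, 67 mm across, 90 mm high, left of the box, to be left alone; origin at the centre of its underside
- screw_box: small yellow and blue cardboard box 55 x 85 x 45 mm, right of the box, to be left alone; origin at the centre of its underside
- tape_measure: yellow tape measure 65 x 81 x 33 mm, at the far right, to be left alone; origin at the centre of its underside
- screwdriver: red-handled screwdriver 206 mm long, at the far left, to be left alone; origin at the centre of its underside

How it is judged (in metres and radians):
On the way:
1. the catch is found and begins to go in (more than 2 mm) (value of joint catch above 0.002 m).
At the end, for the whole second after the job is handed in: the battery door stands open (beyond 0.48 rad) and at rest, the catch is in more than 5 of its 6 mm, and every loose thing is within 20 mm of where it stood (value of joint battery_door above 0.48 rad and value of joint catch above 0.005 m and velocity of joint battery_door below 0.05 rad/s and distance of each of sanding_block, screw_jar, screw_box, tape_measure, screwdriver from where it was at the start of the episode below 0.02 m); the robot touches nothing.
It fails at once if the robot touches the battery door (contact force between any of the fingers, the arm and battery_door above 0.5 N).
It fails at once if a loose thing is lifted, carried or pushed more than 20 mm (distance of any of sanding_block, screw_jar, screw_box, tape_measure, screwdriver from where it was at the start of the episode above 0.02 m).
It also fails if it takes over 51 s, if anything falls off the work surface, if the arm or the gripper's body presses on something with over 40 N, if the wrist force passes 120 N, or if a joint passes its speed limit or range.

## Working session

There is one attempt and no reset: what is moved stays moved. The work goes in short steps, Python scripts to look and compute and a tool call to move; the robot and the scene stay as the last step left them, time stands still between calls to the robot, and variables do not carry over. Pictures are saved under pics/ and viewed, at most 10 in all, crops included, and the job is handed in when it is done.

Besides the shell and the picture viewer there is one more tool, called after "Call:" by a JSON object that holds its "name" and its "arguments", one argument or row to a line. jog_arm: Moves the arm, as the interface text tells. Its arguments: {"type":"object","properties":{"commands":{"type":"array","items":{"type":"object","properties":{"travel":{"type":"array","items":{"type":"number"}},"roll":{"type":"number"}}}},"claw":{"type":"number"},"grip_force":{"type":"number"}},"required":["commands"]}

```bash
mkdir -p pics; cat > h.py <<'E'
import numpy as np, cv2
from plant import r
def world(cam,p,u,v,z):
    f=200/np.tan(np.radians(p['fov_y']/2)); R=np.array(p['orientation']); e=np.array(p['eye'])
    d=R@np.array([(u-p['cx'])/f,(v-p['cy'])/f,1]); 
    return e+d*(z-e[2])/d[2]
def save(n,im): cv2.imwrite('pics/'+n+'.png',im[:,:,::-1])
E
python3 - <<'E'
from h import *
s=r.sense(); print(s['tcp_rot'],s['wrist_force'],s['finger_gap'],s['time'])
for c in ['top','scene']:
    im,d=r.capture(c); save(c,im); p=r.camera_params(c); print(c,p['eye'])
    for t,z in [('channel_mid',53),('door_edge',55),('power_box',0),('sanding_block',55),('screw_jar',0)]:
        for m in r.mark_of(c,t)[:1]: print(t,m,world(c,p,*m['location'],z).round(1))
E
```

```text
[[-9.45123482e-01  3.26712122e-01 -8.90146777e-04]
 [ 3.26713296e-01  9.45121189e-01 -2.08808177e-03]
 [ 1.59094954e-04 -2.26431790e-03 -9.99997424e-01]] [-0.4039954  -0.17671308 -0.24683707] 85.50028447658698 0.0
top [ 388.79234776   40.36806501 1248.35260979]
channel_mid {'location': [349.4, 205.7], 'confidence': 0.74} [511.  -54.5  53. ]
door_edge {'location': [346.6, 181.9], 'confidence': 0.59} [576.2 -49.   55. ]
power_box {'location': [344.3, 186.9], 'confidence': 0.61} [570.6 -46.1   0. ]
sanding_block {'location': [304.4, 192.2], 'confidence': 0.96} [550.8  66.6  55. ]
screw_jar {'location': [203.7, 190.8], 'confidence': 0.72} [569.6 354.2   0. ]
scene [-351.27053583 -401.54509863 1162.38656028]
channel_mid {'location': [341.6, 213.9], 'confidence': 0.64} [527.7 -57.5  53. ]
door_edge {'location': [344.0, 206.0], 'confidence': 0.8} [558.9 -52.2  55. ]
power_box {'location': [349.0, 215.8], 'confidence': 0.86} [572.2 -65.8   0. ]
sanding_block {'location': [309.0, 198.9], 'confidence': 0.75} [540.6  60.   55. ]
screw_jar {'location': [239.3, 177.5], 'confidence': 0.93} [574.8 345.7   0. ]
```

View pics/top.png

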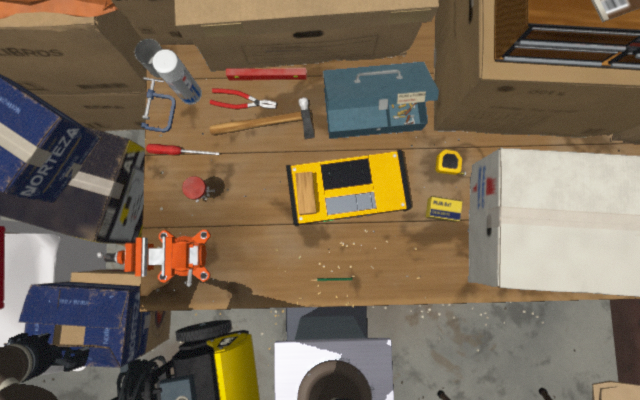

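View pics/scene.png

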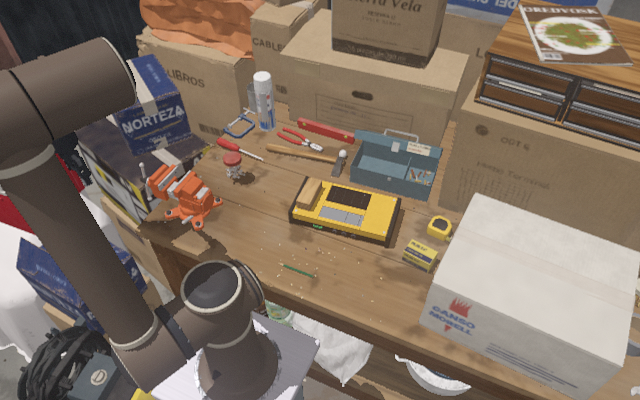

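Top view: the yellow box is at about (350,187), turned about 6°, with the grey strip at (351,204), the black door at (346,173) and the block at (306,190). I'll lift, swing over and look with the wrist camera.

Call:
{"name": "jog_arm", "arguments": {
  "commands": [
    {"travel":[0,0,-60],"roll":0},
    {"travel":[-36,-40,0],"roll":0},
    {"travel":[-36,-40,0],"roll":0},
    {"travel":[-36,-40,0],"roll":0},
    {"travel":[-36,-40,0],"roll":0}
  ],
  "claw": 0
}}

```text
time: 1.23
eef_pos: [288.5, 390.9, 291.6]
tcp_rot: [[-0.945, 0.326, 0.001], [0.326, 0.945, 0.0], [-0.001, 0.001, -1.0]]
wrist_force: [1.1, 0.1, -0.5]
finger_gap: -0.2
gripper_force: 0.0
```

Call:
{"name": "jog_arm", "arguments": {
  "commands": [
    {"travel":[-36,-40,0],"roll":0},
    {"travel":[-36,-40,0],"roll":0},
    {"travel":[-36,-40,0],"roll":0},
    {"travel":[-36,-40,0],"roll":0},
    {"travel":[-36,-40,0],"roll":0}
  ]
}}

```text
time: 1.85
eef_pos: [393.4, 143.0, 291.7]
tcp_rot: [[-0.945, 0.327, 0.002], [0.327, 0.945, 0.0], [-0.001, 0.001, -1.0]]
wrist_force: [0.7, 0.3, -0.4]
finger_gap: 0.1
gripper_force: 0.0
```

Call:
{"name": "jog_arm", "arguments": {
  "commands": [
    {"travel":[-36,-40,0],"roll":0},
    {"travel":[-36,-40,0],"roll":0},
    {"travel":[-36,-40,0],"roll":0},
    {"travel":[-36,-40,0],"roll":0},
    {"travel":[0,0,0],"roll":10.7}
  ]
}}

```text
time: 2.48
eef_pos: [477.9, -57.1, 291.6]
tcp_rot: [[-0.863, 0.505, 0.001], [0.505, 0.863, -0.001], [-0.002, -0.001, -1.0]]
wrist_force: [-0.5, -0.3, 0.9]
finger_gap: -0.4
gripper_force: 0.0
```

Call:
{"name": "jog_arm", "arguments": {
  "commands": [
    {"travel":[0,0,0],"roll":10.7},
    {"travel":[0,0,0],"roll":10.7},
    {"travel":[0,0,0],"roll":10.7},
    {"travel":[0,0,0],"roll":10.7},
    {"travel":[0,0,0],"roll":10.7}
  ]
}}

```text
time: 3.1
eef_pos: [476.7, -53.7, 291.4]
tcp_rot: [[-0.111, 0.994, 0.0], [0.994, 0.111, -0.0], [-0.0, 0.0, -1.0]]
wrist_force: [0.8, -0.0, 0.1]
finger_gap: 0.2
gripper_force: 0.0
```

```bash
python3 - <<'E'
from h import *
s=r.sense(); print(s['tcp_rot'].round(3) if hasattr(s['tcp_rot'],'round') else s['tcp_rot'],s['eef_pos'],s['wrist_force'],s['finger_gap'],s['time'],s['joint_positions'])
p=r.camera_params('wrist'); print(p)
im,d=r.capture('wrist'); save('w1',im); np.save('d1.npy',d)
for t,z in [('channel_mid',53),('door_edge',55),('sanding_block',55)]:
    for m in r.mark_of('wrist',t)[:1]: print(t,m,world('wrist',p,*m['location'],z).round(1))
E
```

```text
[[-0.111  0.994  0.   ]
 [ 0.994  0.111 -0.   ]
 [-0.     0.    -1.   ]] [476.65064937 -53.6658025  291.44130389] [ 0.76146999 -0.04845821  0.11191418] 0.23373000079633657 3.1 [-1.16276544e+01 -1.88537434e+00  1.08695216e+02  9.04445290e-04
  7.31687595e+01 -1.80045072e+01]
{'fov_y': 66.60602886926553, 'cx': 321.23288104484806, 'cy': 198.30511372380505, 'eye': array([469.84888844,  19.02405707, 434.55573124]), 'orientation': array([[ 9.93756814e-01,  1.06783900e-01,  3.23201656e-02],
       [ 1.11567889e-01, -9.51081196e-01, -2.88092284e-01],
       [-2.45158413e-05,  2.89899563e-01, -9.57057074e-01]])}
door_edge {'location': [390.6, 172.3], 'confidence': 0.59} [566.4 -51.1  55. ]
sanding_block {'location': [391.5, 74.7], 'confidence': 0.91} [547.   62.7  55. ]
```

View pics/w1.png

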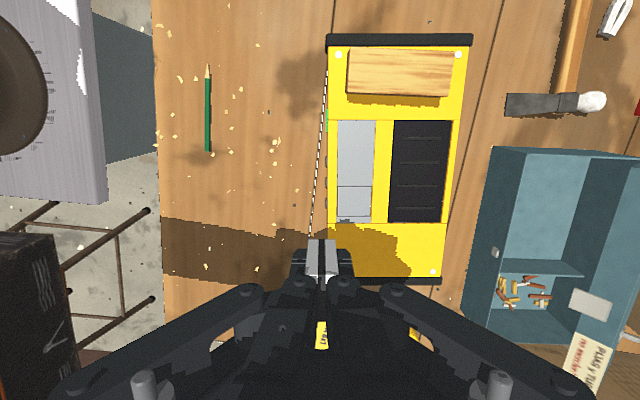

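Wrist view: the strip spans columns 338–374, rows 121–222, the door columns 389–451, and there is a seam at row ~186. I'll zoom in.

```bash
python3 - <<'E'
from h import *
im=cv2.imread('pics/w1.png')
c=im[105:240,320:400]; g=cv2.resize(c,None,fx=5,fy=4.4,interpolation=cv2.INTER_NEAREST)
g2=cv2.convertScaleAbs(g,alpha=1.8,beta=-130); cv2.imwrite('pics/c1.png',np.hstack([g,g2]))
p=r.camera_params('wrist')
for u,v in [(338,121),(375,121),(336,222),(373,222),(336,186),(373,186),(337,217)]: print(u,v,world(0,p,u,v,53).round(1))
E
```

```text
338 121 [491.5   4.2  53. ]
375 121 [536.1   9.6  53. ]
336 222 [ 506.8 -126.3   53. ]
373 222 [ 556.  -120.3   53. ]
336 186 [500.  -76.9  53. ]
373 186 [547.6 -71.1  53. ]
337 217 [ 507.1 -119.1   53. ]
```

View pics/c1.png

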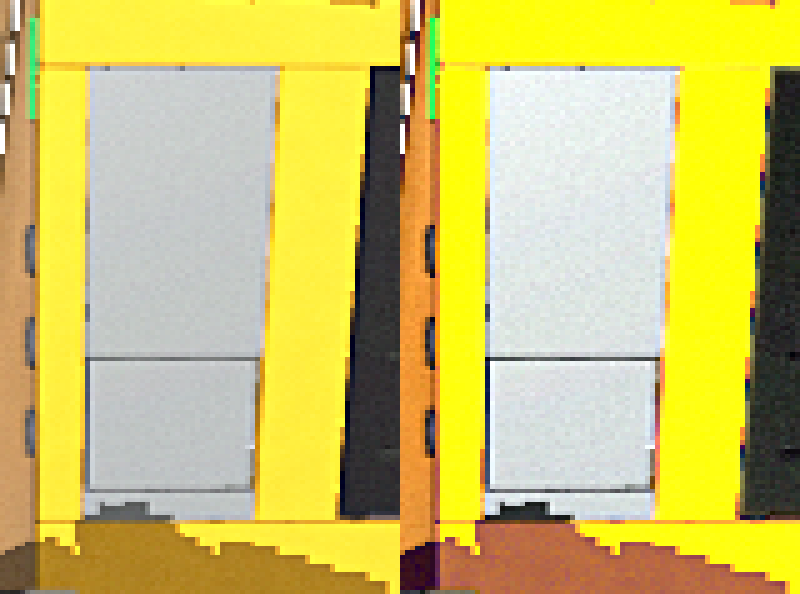

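The seams at rows 186 and 216 bound the 40 mm catch, so its centre is at about (527,-95), y ≈ -37 in the channel. I'll turn -90° so the finger linkage lies along the channel, away from the door.

Call:
{"name": "jog_arm", "arguments": {
  "commands": [
    {"travel":[-46.5,45,0],"roll":0},
    {"travel":[0,0,0],"roll":-10},
    {"travel":[0,0,0],"roll":-10},
    {"travel":[0,0,0],"roll":-10},
    {"travel":[0,0,0],"roll":-10}
  ]
}}

```text
time: 3.92
eef_pos: [525.1, -93.2, 291.2]
tcp_rot: [[-0.734, 0.679, -0.0], [0.679, 0.734, 0.0], [0.0, -0.0, -1.0]]
wrist_force: [0.3, 0.2, -0.2]
finger_gap: 0.1
gripper_force: 0.0
```

Call:
{"name": "jog_arm", "arguments": {
  "commands": [
    {"travel":[0,0,0],"roll":-10},
    {"travel":[0,0,0],"roll":-10},
    {"travel":[0,0,0],"roll":-10},
    {"travel":[0,0,0],"roll":-10},
    {"travel":[0,0,0],"roll":-10}
  ]
}}

```text
time: 4.55
eef_pos: [525.1, -93.1, 291.3]
tcp_rot: [[-0.992, -0.126, -0.0], [-0.126, 0.992, -0.0], [0.0, -0.0, -1.0]]
wrist_force: [0.0, -0.6, 0.0]
finger_gap: 0.3
gripper_force: 0.0
```

Call:
{"name": "jog_arm", "arguments": {
  "commands": [
    {"travel":[0,0,40],"roll":0},
    {"travel":[0,0,40],"roll":0},
    {"travel":[0,0,40],"roll":0},
    {"travel":[0,0,0],"roll":0}
  ]
}}

```text
time: 5.05
eef_pos: [521.9, -92.3, 167.8]
tcp_rot: [[-0.993, -0.119, -0.008], [-0.119, 0.993, 0.002], [0.008, 0.003, -1.0]]
wrist_force: [-0.3, 0.0, -0.5]
finger_gap: -0.1
gripper_force: 0.0
```

```bash
python3 - <<'E'
from h import *
s=r.sense(); print(s['eef_pos'],s['wrist_force'],s['joint_positions'])
p=r.camera_params('wrist'); im,d=r.capture('wrist'); save('w2',im)
f=200/np.tan(np.radians(p['fov_y']/2))
for q in [(526.7,-95,53),s['eef_pos']]:
    c=np.array(p['orientation']).T@(np.array(q)-p['eye']); print(c[:2]/c[2]*f+[p['cx'],p['cy']])
E
```

```text
[521.86276532 -92.34011092 167.82463548] [-0.25997713  0.02808552 -0.48577946] [-1.47419827e+01  1.16781014e+01  1.09146397e+02 -7.86564200e-04
  5.96656046e+01 -1.11580060e+02]
[318.1056259  198.22246112]
[322.68956025 252.13337102]
```

View pics/w2.png

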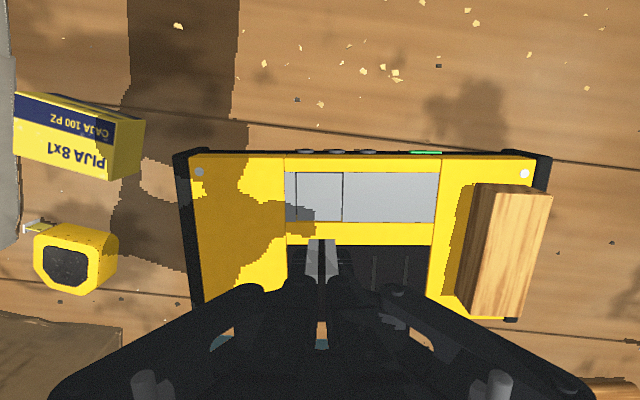

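The wrist view shows the seams at columns 296 and 343. The catch centre is at (319,197), which matches the projection of my estimate at (318,198). I'll go down.

Call:
{"name": "jog_arm", "arguments": {
  "commands": [
    {"travel":[-4,-3,0],"roll":0},
    {"travel":[0,0,40],"roll":0},
    {"travel":[0,0,40],"roll":0},
    {"travel":[0,0,20],"roll":0},
    {"travel":[0,0,0],"roll":0}
  ]
}}

```text
time: 5.72
eef_pos: [529.9, -95.9, 71.5]
tcp_rot: [[-0.993, -0.118, -0.0], [-0.118, 0.993, 0.0], [0.0, 0.0, -1.0]]
wrist_force: [-0.4, 0.3, 0.0]
finger_gap: -0.2
gripper_force: 0.0
```

Now shift 3 mm back and lower in small steps.

Call:
{"name": "jog_arm", "arguments": {
  "commands": [
    {"travel":[3.5,0.5,0],"roll":0},
    {"travel":[0,0,7],"roll":0},
    {"travel":[0,0,7],"roll":0},
    {"travel":[0,0,0],"roll":0}
  ]
}}

```text
time: 6.22
eef_pos: [525.3, -95.4, 56.7]
tcp_rot: [[-0.993, -0.117, -0.001], [-0.117, 0.993, 0.0], [0.001, 0.0, -1.0]]
wrist_force: [-0.2, -0.9, 0.4]
finger_gap: -0.2
gripper_force: 0.0
```

Call:
{"name": "jog_arm", "arguments": {
  "commands": [
    {"travel":[-1,0,1.5],"roll":0},
    {"travel":[0,0,1.5],"roll":0},
    {"travel":[0,0,1.5],"roll":0},
    {"travel":[0,0,1.5],"roll":0},
    {"travel":[0,0,0],"roll":0}
  ]
}}

```text
time: 6.85
eef_pos: [527.0, -95.5, 51.5]
tcp_rot: [[-0.993, -0.117, 0.0], [-0.117, 0.993, -0.0], [-0.0, -0.0, -1.0]]
wrist_force: [-0.9, 0.2, 3.6]
finger_gap: 0.1
gripper_force: 1.7
```

It gives at about 4 N, so this is the catch. I'll keep pressing.

Call:
{"name": "jog_arm", "arguments": {
  "commands": [
    {"travel":[0,0,1],"roll":0},
    {"travel":[0,0,1],"roll":0},
    {"travel":[0,0,1],"roll":0},
    {"travel":[0,0,1],"roll":0},
    {"travel":[0,0,0],"roll":0}
  ]
}}

```text
time: 7.48
eef_pos: [527.0, -95.5, 47.2]
tcp_rot: [[-0.993, -0.117, 0.0], [-0.117, 0.993, -0.0], [-0.0, -0.0, -1.0]]
wrist_force: [-0.1, -0.3, 4.2]
finger_gap: 0.1
gripper_force: 1.9
```

Call:
{"name": "jog_arm", "arguments": {
  "commands": [
    {"travel":[0,0,0.5],"roll":0},
    {"travel":[0,0,0.5],"roll":0},
    {"travel":[0,0,0],"roll":0}
  ]
}}

```text
time: 7.85
eef_pos: [527.1, -95.5, 47.0]
tcp_rot: [[-0.993, -0.117, 0.0], [-0.117, 0.993, -0.0], [-0.0, -0.0, -1.0]]
wrist_force: [-2.8, 1.3, 9.3]
finger_gap: -0.1
gripper_force: 4.5
```

It has hit the firm stop. I'll give it one more press, then go straight up.

Call:
{"name": "jog_arm", "arguments": {
  "commands": [
    {"travel":[0,0,1],"roll":0},
    {"travel":[0,0,0],"roll":0}
  ]
}}

```text
time: 8.1
eef_pos: [527.2, -95.6, 46.9]
tcp_rot: [[-0.993, -0.117, -0.0], [-0.117, 0.993, -0.0], [0.0, 0.0, -1.0]]
wrist_force: [-4.1, 0.7, 15.0]
finger_gap: -0.0
gripper_force: 7.4
```

Call:
{"name": "jog_arm", "arguments": {
  "commands": [
    {"travel":[0,0,-8],"roll":0},
    {"travel":[10,0,-20],"roll":0},
    {"travel":[20,0,-40],"roll":0},
    {"travel":[20,0,-50],"roll":0},
    {"travel":[0,0,0],"roll":0}
  ]
}}

```text
time: 8.72
eef_pos: [479.2, -102.3, 166.9]
tcp_rot: [[-0.993, -0.117, 0.008], [-0.117, 0.993, -0.003], [-0.007, -0.003, -1.0]]
wrist_force: [0.5, 0.4, 0.1]
finger_gap: 0.1
gripper_force: 0.0
```

```bash
python3 - <<'E'
from h import *
s=r.sense(); print(s['eef_pos'],s['wrist_force'])
im,d=r.capture('wrist'); save('w3',im)
E
```

```text
[ 479.20703328 -102.29823833  166.88574151] [0.45176861 0.44432245 0.05017976]
```

View pics/w3.png

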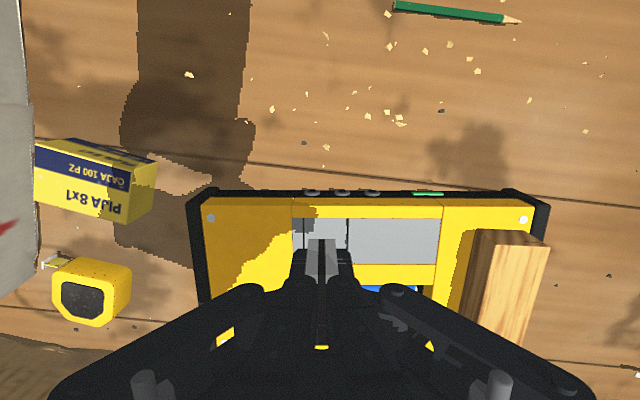

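The catch is recessed at (320,235), and the blue of the battery bay shows at (375,288), so the door is open. The hand is clear and nothing has moved, so I'll hand it in.

```bash
python3 -c "
from plant import r
print(r.job_done())"
```

```text
the job is handed in; nothing more can be done
None
```

I found the catch about 37 mm towards the -y end of the channel and pressed it 6 mm to its firm stop; the last wrist view showed the door open, the hand clear and nothing in view moved, and I handed the job in at about 9 s (no verdict was returned).

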